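# Hang a drip carrier on the rail and close up the row

### The arm

A 6-joint arm with a two-finger parallel gripper is mounted at the origin on the work surface. World frame = base frame: x ahead of the robot, y to its left, z up, the work surface at z = 0. Lengths are in mm, angles in rad, forces in N, time in s.
With the tool pointing down it reaches from about 275 to 825 mm from the base axis. Payload 4.9 kg.
Tool frame: the origin (TCP) lies midway between the tips of the shut fingers; the grasp point (between the pads) lies 19 mm behind it; z points along the fingers, y is the line along which they close (so a half turn about z gives the same grasp; the last joint's range is limited). The gripper opens to 85 mm and grips with 20 to 120 N. Pads are 22 mm wide; open, the fingers measure 114 mm over their backs; the gripper's body (76 mm by 85 mm) begins 54 mm behind the grasp point. The pads swing forward as they close: fully open they stand 13 mm farther back than shut.
Start: joints at [-1.375, 0.326, -0.193, 1.052, 0, 1.437], TCP at [178.132, -520.373, 231.281] pointing down, gripper open.
Joint ranges: [-2.65, 2.65], [-0.97, 1.79], [-1.3, 1.35], [-1.93, 2.1], [-1.47, 1.37], [-3.14, 3.14]. Speed limits (rad/s): [2.57, 2.57, 3.14, 3.14, 3.14, 3.14].

### API

Orientations are given as a 3x3 rotation matrix whose columns are the frame's x, y, z axes.
In Python, from bench import readout, grab_frame, camera_model, ticket gives the robot as it stands.
- The arm moves only by the shell command python3 -m handwheel 'ROWS'. ROWS is JSON, a list of rows, each a list of 3 entries, a list of its own where there are three numbers: the shift along the tool's x, y, z in cm, then the turn about the tool's z in rad, then the gripper command: -1 is fully open, 1 is shut, values between are in proportion. In form: [[[dx, dy, dz], turn, hand], ...]. A call has 1 to 20 rows; each row is the pose to reach, as a shift and turn from the pose commanded when the call began, along the tool's axes at that moment; what a row does not reach only later rows make up. A row lasts 1/12 s, in which the tool goes at most 41.7 mm and 7.16 degrees, less where a joint would pass 70% of its speed; a pose out of reach is approached as far as the arm can. A call with a gripper value outside its range is refused whole. The fingers move at their own pace and stop on an object; the grip force is fixed at half the most. Time passes only in rows, so rows that repeat a pose let the fingers close. It gives the time, the measured TCP pose, the force, the opening and the grip force at its end, in the units of the state.
- readout.observe(): the state, without advancing time (a new reading comes with each control period).
- grab_frame(name): name is "side" or "top"; returns (picture, depth): 400x640x3 uint8, blue, green, red; 400x640 float32, mm along the optical axis (not along the pixel's ray), 0 where there is no reading.
- camera_model(name): a dict with "intrinsics" (3x3 intrinsics, pixels), "R" (3x3) and "t" (3): a world point X has camera coordinates R X + t. Camera axes: x right, y down, z forward; pixel columns grow to the right and rows downward; lengths in mm; the calibration is good to about 2 mm. A picture is of the moment at which its call begins. camera_model takes no time and is no camera call.
- ticket.sign_off(): hands the job in; it is judged then, once.
The state is a dict: "t": time; "joints": joint angles; "qvel": joint speeds; "tau": joint torques, N m; "tcp_pos": TCP position; "ee_rot": TCP orientation; "wrist_force": force on the tool from outside, world axes, zero at the start; "torque": the same for the moment, N m; "gripper_width": finger opening in mm; "grip_force": force on a finger pad.
Only numpy, scipy, OpenCV 4.12 (cv2) and the standard library are available. Lean on these libraries where they do the work, as an engineer would, in place of code of your own. Each camera call takes 0.05 s, during which the arm holds its last target. There are 200 camera calls.

### The job

Pick up the loose drip carrier by its red grip and, keeping it upright, enter its white glide bar into the open end of the hanging rail, then slide it in so that it pushes the two parked carriers ahead of it until the whole row is pressed firmly home against the stop hidden in the rail, with no gaps left. The stop can only be felt, so slide slowly and push gently, staying below 25 N, hold the row firmly home for a moment, then let go, leaving the carriers hanging as they are and everything else on the bench alone.

Things in the scene. Friction and masses are not known exactly. Their poses are not given: they have to be found in the camera images.
- carrier_grip (a point): Centre of the red grip of the loose carrier standing on the bench: an upright plastic fin 24 mm (carrier x) x 12 mm (y, pinch across this) x 34 mm high, its centre 97 mm above the carrier's underside and 62 mm in front (carrier -x) of its stem, joined to it by an 8 mm arm at the fin's lower part. Axes: the carrier's, z up.
- carrier_glide (a point): Middle of the underside of the loose carrier's white glide bar, 110 mm above the carrier's underside, 62 mm (carrier +x) from the grip. The bar lies along carrier y: two round-ended runners 76 mm long, 32 mm wide over both, 13 mm high, and between them a flat-ended bar 80 mm long, 14 wide, 8 high. Below: stem 8 (x) x 16 (y) mm and a steel tray 56 x 56 x 18 mm with gold rings. About 0.2 kg.
- parked_near_glide (a point): The same point of the first parked carrier (blue grip, otherwise shaped like the loose one), hanging loose in the rail nearest the open end; it slides on when pushed. At the start the near end of its glide bar is 100 to 112 mm from the mouth.
- parked_far_glide (a point): The same point of the second parked carrier (blue grip), hanging loose deeper in the rail, 3 to 30 mm clear of the first. Carriers that touch are 80 mm apart. Sliding the whole row takes under 6 N; once it has stopped at the stop, a steady push of 8 to 15 N seats it; 25 N harms the glides.
- rail_mouth (a point): Middle of the rail's open end, on the level of the lips' upper faces that carry the glide bars (160 mm above the bench). Axes: y runs into the rail, z up; the grips stick out towards -x. The channel has its slot below: inside 34 mm wide, 16 high, slot 14 wide, lips 3 thick, outside 40 x 22 mm: a bar has 1 mm spare on each side and 3 mm above. A carrier enters with its x and y along these.
- rail_end (a point): Middle of the rail's closed end (black cap), 400 mm along y from the mouth, same height and axes. A rubber-faced stop is clamped out of sight in the channel; its face is 300 to 350 mm from the mouth, 10 to 75 mm beyond the second parked glide bar; it must be felt. Posts stand 58 to 84 mm behind (+x) the rail's middle, 115 and 325 mm from the mouth; a drip pan 110 mm wide, 16 mm high lies below.
Mind the look-alikes: they are no part of the job. Leave any pink, purple or turquoise look-alike of the part that bears carrier_grip alone.

How it is judged:
By the outcome, as a careful person would: the job done as asked, in the order asked, and still so for the second after the job is handed in, with the robot touching nothing.
It also fails if it takes over 61 s, if anything falls off the work surface, if the arm or the gripper's body presses on something with over 40 N, if the wrist force passes 120 N, or if a joint passes its speed limit or range.

## Working session

There is one attempt and no reset: what is moved stays moved. The work goes in short steps, Python scripts to look and compute and a shell command to move; the robot and the scene stay as the last step left them, time stands still between calls to the robot, and variables do not carry over. Pictures are saved under pics/ and viewed, at most 10 in all, crops included, and the job is handed in when it is done.

```bash
mkdir -p pics; cat > h.py <<'E'
import numpy as np, cv2
from bench import readout, grab_frame, camera_model, ticket
def ray(cam,u,v):
    m=camera_model(cam);K=np.array(m["intrinsics"]);R=np.array(m["R"]);t=np.array(m["t"]).ravel()
    return -R.T@t, R.T@np.linalg.solve(K,[u,v,1.])
def onz(cam,u,v,z):
    c,d=ray(cam,u,v); return c+d*(z-c[2])/d[2]
def pt(cam,u,v,dep):
    c,d=ray(cam,u,v); return c+d*dep
def proj(cam,X):
    m=camera_model(cam);p=np.array(m["intrinsics"])@(np.array(m["R"])@np.array(X,float)+np.array(m["t"]).ravel());return p[:2]/p[2]
E
python3 - <<'E'
from h import *
for n in("side","top"):
    im,d=grab_frame(n);cv2.imwrite(f"pics/{n}0.png",im);np.savez(f"pics/{n}0.npz",im=im,d=d)
    c,dd=ray(n,320,200);print(n,c,dd)
s=readout.observe();print(s)
E
```

```text
side [  15.27923966  661.22427586 1008.36569526] [ 0.3897397  -0.59357767 -0.70427741]
top [ 340.70526207 -118.93725988 1050.09670537] [ 0.16540938 -0.03252503 -0.98569888]
{'t': 0.1, 'joints': array([-1.37519757e+00,  3.26880919e-01, -1.93485762e-01,  1.05201087e+00,
        1.28940162e-05,  1.43658868e+00]), 'qvel': array([ 0.00045844,  0.00033795,  0.00364569, -0.0003826 , -0.00011653,
       -0.00052077]), 'tau': array([ 4.45117994e-04, -4.44239974e+01,  2.63037783e+01,  7.90392514e-03,
       -1.53904266e-04, -3.52788774e-06]), 'tcp_pos': array([ 178.03022789, -519.83280908,  230.57335753]), 'ee_rot': array([[ 9.46105094e-01,  3.23859637e-01, -2.94668731e-04],
       [ 3.23859693e-01, -9.46103845e-01,  1.55357743e-03],
       [ 2.24353803e-04, -1.56527884e-03, -9.99998750e-01]]), 'wrist_force': array([ 0.81390088,  0.05554195, -0.13079098]), 'torque': array([-0.03236981, -0.01463887,  0.04193222]), 'grip_force': 0.0, 'gripper_width': 85.07632060527138}
```

View pics/side0.png

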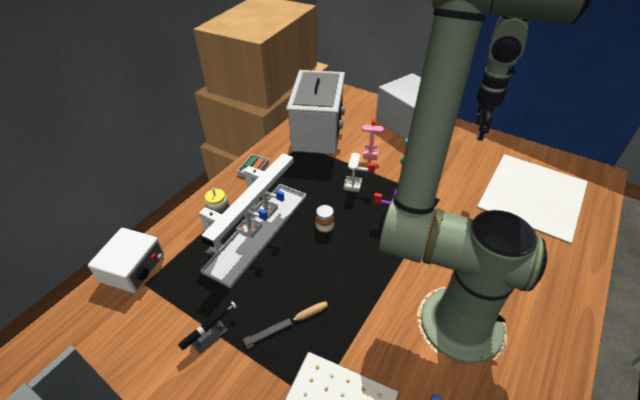

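View pics/top0.png

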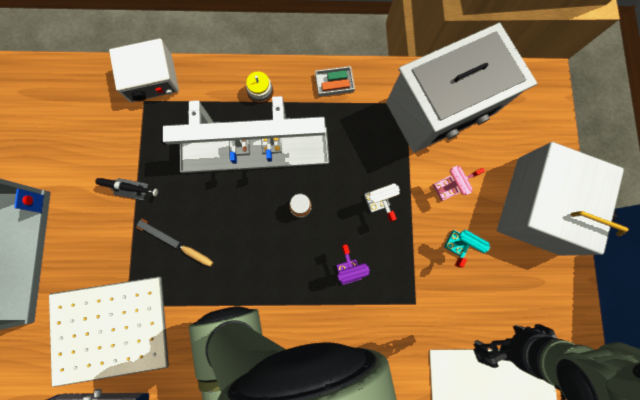

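The red grips and carriers in the top view are:
- White carrier at (382,200), with its red grip at (392,215).
- Pink at (455,180), turquoise at (467,245) and purple at (350,270).

Only the white one has the white glide bar and red grip described, so it is the loose carrier. The rail runs from its mouth at about (327,127) to its black-capped end at about (163,132). Next I'll take a crop and measure.

```bash
python3 - <<'E'
from h import *
z=np.load("pics/top0.npz");im,d=z["im"],z["d"]
s=np.load("pics/side0.npz")
a=cv2.resize(im[170:240,340:430],None,fx=5,fy=5,interpolation=cv2.INTER_CUBIC);b=cv2.resize(s["im"][130:220,310:390],(311,350),interpolation=cv2.INTER_CUBIC)
cv2.imwrite("pics/crop0.png",np.hstack([a,b]))
def cloud(cam,im,d,box):
    x0,y0,x1,y1=box;v,u=np.mgrid[y0:y1,x0:x1];v=v.ravel();u=u.ravel()
    return np.array([pt(cam,a,b,d[b,a]) for a,b in zip(u,v)]),im[v,u].astype(int),np.c_[u,v]
def red(c):return (c[:,2]>110)&(c[:,1]<60)&(c[:,0]<60)
for cam,q,box in(("top",z,(375,195,405,225)),("side",s,(362,160,380,176))):
    P,c,uv=cloud(cam,q["im"],q["d"],box);m=red(c)
    print(cam,"red",m.sum(),uv[m].mean(0),np.median(P[m],0),P[m].min(0),P[m].max(0))
    m2=m&(P[:,2]>108);print(" top red",m2.sum(),P[m2].mean(0))
P,c,uv=cloud("top",im,d,(355,175,410,220));m=(P[:,2]>114)&(P[:,2]<135)&(c.min(1)>120)
print("bar n",m.sum(),"z",np.median(P[m,2]));r=cv2.minAreaRect(P[m,:2].astype(np.float32));print(r,cv2.boxPoints(r))
w,V=np.linalg.eigh(np.cov(P[m,:2].T));print("PCA",P[m].mean(0),V[:,1],np.degrees(np.arctan2(V[1,1],V[0,1])))
P,c,uv=cloud("top",im,d,(150,110,345,150));m=(P[:,2]>172)&(P[:,2]<186)
mm=np.zeros(im.shape[:2],np.uint8);mm[uv[m][:,1],uv[m][:,0]]=255
n,l,st,_=cv2.connectedComponentsWithStats(mm);k=1+np.argmax(st[1:,4]);m&=(l[uv[:,1],uv[:,0]]==k)
print("rail n",m.sum(),"z",np.median(P[m,2]));r=cv2.minAreaRect(P[m,:2].astype(np.float32));print(r);print(cv2.boxPoints(r))
w,V=np.linalg.eigh(np.cov(P[m,:2].T));print(P[m].mean(0),np.degrees(np.arctan2(V[1,1],V[0,1])))
E
```

```text
top red 49 [392.36734694 215.44897959] [ 458.35474684 -337.2821753   113.06730563] [ 445.36270413 -374.95324867   -1.3861027 ] [ 484.67949523 -329.40712935  116.87731344]
 top red 42 [ 457.21534408 -337.28216004  113.40881686]
side red 37 [371.51351351 167.54054054] [ 452.50436749 -330.99981948  102.57124922] [ 443.49632686 -456.80464157   -3.43149063] [ 494.56701332 -327.71460164  116.19150825]
 top red 12 [ 451.66145523 -331.11854653  111.3166565 ]Traceback (most recent call last):
  File "<stdin>", line 14, in <module>
  File "<stdin>", line 8, in cloud
  File "h.py", line 9, in pt
    c,d=ray(cam,u,v); return c+d*dep
        ~~~^^^^^^^^^
  File "h.py", line 4, in ray
    m=camera_model(cam);K=np.array(m["intrinsics"]);R=np.array(m["R"]);t=np.array(m["t"]).ravel()
ValueError: time passes only in moves, steps and waits
```

View pics/crop0.png

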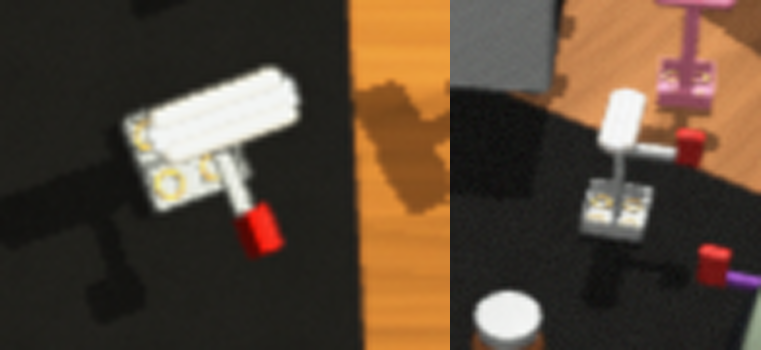

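The crop confirms it: a steel tray with gold rings, a white two-runner glide bar and a red grip on an arm. I'll cache the camera model and finish measuring.

```bash
sed -i 's/^def ray/import functools\ncamera_model=functools.lru_cache(camera_model)\ndef ray/' h.py; cat >> h.py <<'E'
def cloud(cam,im,d,box):
    x0,y0,x1,y1=box;v,u=np.mgrid[y0:y1,x0:x1];v=v.ravel();u=u.ravel()
    return np.array([pt(cam,a,b,d[b,a]) for a,b in zip(u,v)]),im[v,u].astype(int),np.c_[u,v]
def fit(P,uv,m,name):
    mm=np.zeros((400,640),np.uint8);mm[uv[m][:,1],uv[m][:,0]]=255
    n,l,st,_=cv2.connectedComponentsWithStats(mm);k=1+np.argmax(st[1:,4]);m=m&(l[uv[:,1],uv[:,0]]==k)
    r=cv2.minAreaRect(P[m,:2].astype(np.float32))
    w,V=np.linalg.eigh(np.cov(P[m,:2].T));e=V[:,1]*np.sign(V[1,1])
    print(name,m.sum(),"z",np.median(P[m,2]).round(1),"rect",r,"mean",P[m].mean(0).round(1),"dir deg",np.degrees(np.arctan2(e[1],e[0])).round(2));print(cv2.boxPoints(r).round(1).tolist())
E
python3 - <<'E'
from h import *
z=np.load("pics/top0.npz");im,d=z["im"],z["d"]
P,c,uv=cloud("top",im,d,(355,175,410,220));fit(P,uv,(P[:,2]>114)&(P[:,2]<135)&(c.min(1)>100),"bar")
P,c,uv=cloud("top",im,d,(150,110,345,150));fit(P,uv,(P[:,2]>170)&(P[:,2]<188),"rail")
P,c,uv=cloud("top",im,d,(215,130,300,170));b=(c[:,0]>120)&(c[:,2]<60)
for x in((215,250),(250,300)):
    m=b&(uv[:,0]>=x[0])&(uv[:,0]<x[1]);print("blue",m.sum(),np.median(P[m],0),uv[m].mean(0))
s=np.load("pics/side0.npz")
P,c,uv=cloud("side",s["im"],s["d"],(200,150,300,250));fit(P,uv,(P[:,2]>172)&(P[:,2]<186),"rail side")
P,c,uv=cloud("side",s["im"],s["d"],(340,148,366,180));fit(P,uv,(P[:,2]>114)&(P[:,2]<130)&(c.min(1)>100),"bar side")
E
```

```text
bar 348 z 120.7 rect ((515.9600830078125, -316.7789306640625), (31.833173751831055, 80.692138671875), 18.807125091552734) mean [ 515.3 -316.2  120.7] dir deg 109.24
[[487.8999938964844, -283.70001220703125], [513.9000244140625, -360.1000061035156], [544.0, -349.79998779296875], [518.0, -273.5]]
rail 2956 z 177.8 rect ((685.1923217773438, 45.61759948730469), (80.58018493652344, 406.3280029296875), 3.801750659942627) mean [668.   50.2 177.6] dir deg 93.21
[[631.5, 245.6999969482422], [658.5, -159.8000030517578], [738.9000244140625, -154.39999389648438], [711.9000244140625, 251.0]]
blue 43 [601.20736393  71.30912294 162.48731744] [232.23255814 156.09302326]
blue 40 [608.14370573 -19.54523524 163.03644785] [268.6  153.95]
rail side 1772 z 178.4 rect ((696.634521484375, 48.290374755859375), (106.76182556152344, 409.2093505859375), 3.903571844100952) mean [670.7  72.  178.2] dir deg 93.61
[[629.4000244140625, 248.8000030517578], [657.2999877929688, -159.5], [763.7999877929688, -152.1999969482422], [736.0, 256.1000061035156]]
bar side 141 z 121.3 rect ((516.0975952148438, -314.7460021972656), (31.559532165527344, 83.93455505371094), 20.047887802124023) mean [ 514.1 -310.5  121.6] dir deg 109.89
[[486.8999938964844, -280.70001220703125], [515.7000122070312, -359.6000061035156], [545.2999877929688, -348.79998779296875], [516.5, -269.8999938964844]]
```

```bash
python3 -m handwheel '[[[4,-1,0],0,-1],[[8,-2,0],0,-1],[[12,-3,0],0,-1],[[16,-4.1,0],0,-1],[[20,-5.2,0],0,-1],[[24,-6.2,0],0,-1],[[28,-7.2,0],-0.01,-1],[[31,-8,1],-0.01,-1],[[32.36,-8.34,3],-0.01,-1],[[32.36,-8.34,6],-0.01,-1],[[32.36,-8.34,9],-0.01,-1],[[32.36,-8.34,9],-0.01,-1],[[32.36,-8.34,9],-0.01,-1]]'; python3 - <<'E'
from h import *
s=readout.observe();print(s["joints"],s["ee_rot"])
im,d=grab_frame("side");a=cv2.resize(im[100:220,290:450],(800,600));cv2.imwrite("pics/s1.png",a)
E
```

```text
t: 1.18
tcp_pos: [456.1, -335.4, 139.9]
ee_rot: [[0.943, 0.333, -0.003], [0.333, -0.943, 0.003], [-0.002, -0.004, -1.0]]
wrist_force: [-1.1, 0.4, 0.4]
gripper_width: 85.7
grip_force: 0.0
[-7.64430698e-01  4.34641999e-01 -2.78026621e-01  8.62879509e-01
 -3.87720100e-05  2.03721035e+00] [[ 0.94276702  0.33343425 -0.00345656]
 [ 0.33344509 -0.94276388  0.00326085]
 [-0.00217144 -0.00422679 -0.99998871]]
```

View pics/s1.png

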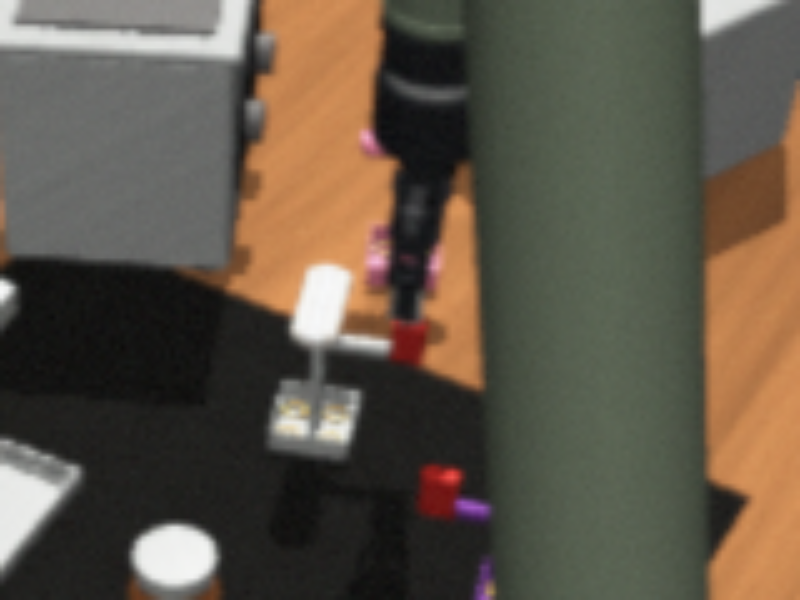

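The near finger lines up with the red fin at crop (408,342). I'll descend and grip.

```bash
python3 -m handwheel '[[[0.05,0,2],0,-1],[[0.05,0,4],0,-1],[[0.05,0,5.5],0,-1],[[0.05,0,6.2],0,-1],[[0.05,0,6.2],0,-1],[[0.05,0,6.2],0,0],[[0.05,0,6.2],0,0.5],[[0.05,0,6.2],0,1],[[0.05,0,6.2],0,1],[[0.05,0,6.2],0,1],[[0.05,0,6.2],0,1],[[0.05,0,6.2],0,1],[[0.05,0,6.2],0,1],[[0.05,0,6.2],0,1]]'
```

```text
t: 2.4
tcp_pos: [457.9, -336.8, 79.7]
ee_rot: [[0.943, 0.333, 0.0], [0.333, -0.943, -0.001], [0.0, 0.001, -1.0]]
wrist_force: [-1.1, -0.5, 5.0]
gripper_width: 11.0
grip_force: 58.8
```

```bash
python3 -m handwheel '[[[0,0,-1],0,1],[[0,0,-2.5],0,1],[[0,0,-4],0,1],[[1,-0.2,-5.2],0.02,1],[[3,-0.6,-5.4],0.06,1],[[5,-1,-5.4],0.09,1],[[7,-1.4,-5.4],0.12,1],[[9,-1.8,-5.4],0.15,1],[[11,-2.2,-5.4],0.18,1],[[13,-2.6,-5.4],0.21,1],[[15,-2.9,-5.4],0.24,1],[[17,-3.3,-5.4],0.26,1],[[18.2,-3.5,-5.4],0.273,1],[[18.6,-3.59,-5.4],0.273,1],[[18.6,-3.59,-5.4],0.273,1],[[18.6,-3.59,-5.4],0.273,1],[[18.6,-3.59,-5.4],0.273,1]]'; python3 - <<'E'
from h import *
s=readout.observe();print(s["joints"],s["tcp_pos"],s["ee_rot"])
for n,(x0,y0,x1,y1) in(("side",(230,110,390,230)),("top",(260,90,420,210))):
    im,d=grab_frame(n);np.savez(f"pics/{n}2.npz",im=im,d=d);cv2.imwrite(f"pics/{n}2.png",cv2.resize(im[y0:y1,x0:x1],(800,600)))
E
```

```text
t: 3.82
tcp_pos: [620.1, -241.0, 133.1]
ee_rot: [[0.998, 0.066, -0.001], [0.066, -0.998, 0.0], [-0.001, -0.0, -1.0]]
wrist_force: [0.2, 0.6, -1.2]
gripper_width: 11.4
grip_force: 58.5
[-4.81391986e-01  6.10522506e-01  4.93539127e-03  9.66363303e-01
 -3.39469675e-04  2.59398202e+00] [ 620.13049573 -241.02385374  133.07726821] [[ 9.97807648e-01  6.61702742e-02 -1.18010815e-03]
 [ 6.61705934e-02 -9.97808297e-01  2.33469775e-04]
 [-1.16207295e-03 -3.11046384e-04 -9.99999276e-01]]
```

View pics/side2.png

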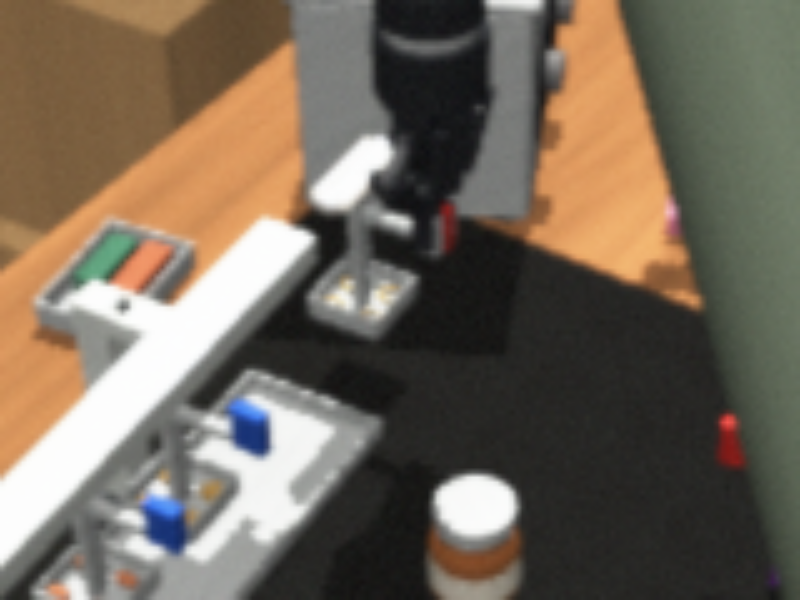

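View pics/top2.png

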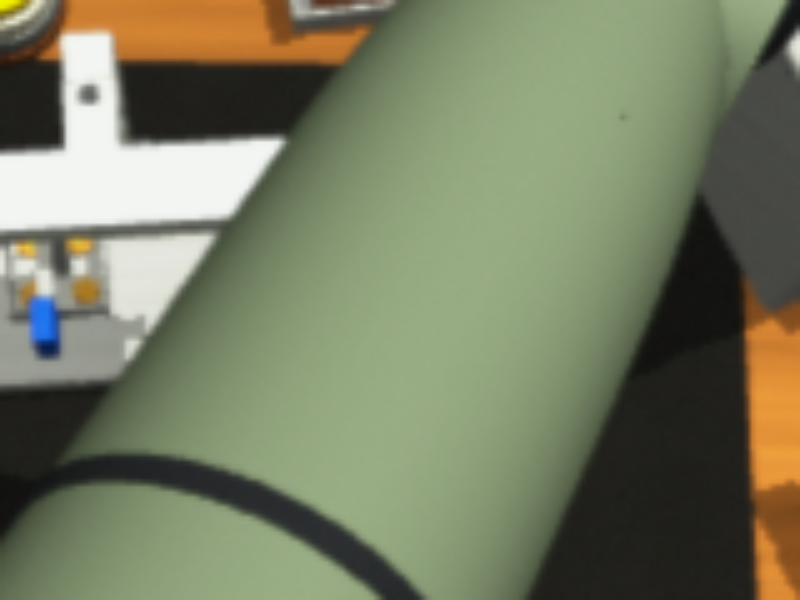

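The carrier is upright at the staging point, with its bar in the side crop at (350,175) and the rail mouth at (290,240). The arm hides the mouth in the top view, so I'll compare the back edges of bar and rail at sub-pixel level.

```bash
cat > edge.py <<'E'
from h import *
def prof(cam,im,c0,yaw,s,x,z,chan=None):
    g=im.astype(np.float32).mean(2) ;ey=np.array([-np.sin(yaw),np.cos(yaw)]);ex=np.array([np.cos(yaw),np.sin(yaw)])
    uv=np.array([[proj(cam,[*(np.array(c0)+a*ey+b*ex),z]) for b in x] for a in s],np.float32)
    return cv2.remap(g,uv[...,0].copy(),uv[...,1].copy(),cv2.INTER_LINEAR)
def edges(p,x):
    m=p.mean(0);return x,m
def fall(m,x,lo,hi):  # half-level crossing of falling edge between lo..hi
    k=(x>=lo)&(x<=hi);mm=m[k];xx=x[k];h=(mm.max()+mm.min())/2
    i=np.where((mm[:-1]-h)*(mm[1:]-h)<=0)[0];return [round(float(xx[j]+(h-mm[j])/(mm[j+1]-mm[j])*(xx[1]-xx[0])),2) for j in i]
E
python3 - <<'E'
from edge import *
t0=np.load("pics/top0.npz");s0=np.load("pics/side0.npz");s2=np.load("pics/side2.npz")
x=np.arange(-34,34.1,.5);Y=np.radians(3.8);M=[678,-157]
for nm,cam,q in(("top0","top",t0),("side0","side",s0),("side2","side",s2)):
    for lo,hi in((8,50),(50,90),(150,220),(220,290),(350,390)):
        m=prof(cam,q["im"],M,Y,np.arange(lo,hi,3),x,179).mean(0)
        print(nm,lo,hi,"back",fall(m,x,12,32),"front",fall(m,x,-32,-12))
    y=np.arange(-25,25.1,.5);e=prof(cam,q["im"],M,Y,y,np.arange(-14,15,3),179).mean(1);print(nm,"mouth s",fall(e,y,-20,20))
# bars
def bar(nm,cam,q,c,yaw,z):
    for lo,hi in((-32,-4),(4,32)):
        m=prof(cam,q["im"],c,yaw,np.arange(lo,hi,2),x,z).mean(0);print(nm,lo,hi,"back",fall(m,x,8,28),"front",fall(m,x,-28,-8))
    y=np.arange(-60,60.1,.5);e=prof(cam,q["im"],c,yaw,y,np.arange(-8,9,2),z).mean(1);print(" ends",fall(e,y,-55,-25),fall(e,y,25,55))
bar("bar top0","top",t0,[516,-316.5],np.radians(19.3),123)
bar("bar side0","side",s0,[516,-316.5],np.radians(19.3),123)
c=np.array([620.13,-241.02])+62*np.array([.9978,.0662]);print(c)
bar("bar side2","side",s2,c,Y,176.4)
P,cc,uv=cloud("side",s2["im"],s2["d"],(285,130,315,160));k=(P[:,2]>168)&(P[:,2]<190)&(cc.min(1)>150);print("bar z",np.percentile(P[k,2],[5,25,50,75,95]))
P,cc,uv=cloud("side",s2["im"],s2["d"],(270,150,292,170));k=(P[:,2]>168)&(P[:,2]<190)&(cc.min(1)>200);print("rail z",np.percentile(P[k,2],[5,25,50,75,95]))
E
```

```text
top0 8 50 back [22.52] front [-26.27, -18.64]
top0 50 90 back [22.64] front [-26.33, -18.69]
top0 150 220 back [22.42] front [-18.83]
top0 220 290 back [22.59] front [-26.75, -18.87]
top0 350 390 back [22.28] front [-19.54]
top0 mouth s [-3.83]
side0 8 50 back [21.56] front [-22.0]
side0 50 90 back [22.73] front [-21.17]
side0 150 220 back [21.03] front [-21.34]
side0 220 290 back [20.61] front [-21.49]
side0 350 390 back [20.49] front [-21.7]
side0 mouth s [-1.4]
side2 8 50 back [22.17] front [-22.7]
side2 50 90 back [23.46] front [-21.81]
side2 150 220 back [21.57] front [-21.87]
side2 220 290 back [21.11] front [-21.98]
side2 350 390 back [20.88] front [-22.16]
side2 mouth s [-1.86]
bar top0 -32 -4 back [15.54] front [-16.11]
bar top0 4 32 back [15.28] front [-14.71]
 ends [-40.5] [49.5]
bar side0 -32 -4 back [14.84] front [-17.3]
bar side0 4 32 back [14.99] front [-17.54]
 ends [-36.56] [47.52]
[ 681.9936 -236.9156]
bar side2 -32 -4 back [12.59] front [-18.24]
bar side2 4 32 back [12.6] front [-19.06]
 ends [-37.56] [47.72]
bar z [170.70520654 173.68595989 175.05737682 177.21993086 180.49422945]
rail z [175.78130546 177.93376423 178.94813142 180.24366876 181.71956141]
```

Both cameras agree that the bar has to move about 3.5 mm along +x and 1.8 mm down. I'll creep towards the mouth and re-measure there.

```bash
python3 -m handwheel '[[[0.1,-0.4,0.06],0,1],[[0.2,-0.9,0.12],0,1],[[0.3,-1.5,0.18],0,1],[[0.35,-2,0.18],0,1],[[0.35,-2.5,0.18],0,1],[[0.35,-2.5,0.18],0,1],[[0.35,-2.5,0.18],0,1],[[0.35,-2.5,0.18],0,1]]'; python3 - <<'E'
from edge import *
s=readout.observe();t=s["tcp_pos"];print(t,s["joints"])
im,d=grab_frame("side");np.savez("pics/side3.npz",im=im,d=d);a=im[140:185,265:325];cv2.imwrite("pics/side3.png",cv2.resize(a,(800,600),interpolation=cv2.INTER_CUBIC))
Y=np.radians(3.8);M=[678,-157];x=np.arange(-34,34.1,.5)
for lo,hi in((-60,-40),(-40,-20),(8,30),(30,60)):
    z=179 if lo>0 else 174.6
    m=prof("side",im,M,Y,np.arange(lo,hi,2),x,z).mean(0);print(lo,hi,"back",fall(m,x,6,30),"front",fall(m,x,-30,-6))
y=np.arange(-110,25,1.);e=prof("side",im,M,Y,y,np.arange(-8,9,2),177).mean(1);print(e.astype(int).tolist())
E
```

```text
t: 4.58
tcp_pos: [623.1, -215.4, 131.6]
ee_rot: [[0.998, 0.067, 0.0], [0.067, -0.998, -0.0], [0.0, 0.0, -1.0]]
wrist_force: [-0.2, -1.0, -1.6]
gripper_width: 11.1
grip_force: 58.5
[ 623.07959042 -215.44746092  131.5698009 ] [-4.44680155e-01  5.99859213e-01 -1.83661166e-02  9.52328089e-01
 -2.14765589e-04  2.62991013e+00]
-60 -40 back [16.15] front [-13.86]
-40 -20 back [15.25] front [-17.91]
8 30 back [22.05] front [-22.24]
30 60 back [22.12] front [-22.14]
[31, 33, 36, 39, 41, 44, 47, 50, 52, 55, 59, 62, 66, 70, 75, 80, 86, 92, 100, 111, 123, 137, 151, 164, 178, 190, 202, 212, 222, 229, 236, 242, 245, 247, 248, 250, 250, 251, 251, 251, 251, 251, 251, 251, 252, 252, 252, 251, 251, 251, 251, 251, 251, 251, 251, 251, 251, 250, 250, 250, 250, 250, 250, 251, 251, 251, 251, 251, 251, 251, 251, 251, 251, 251, 251, 251, 251, 252, 252, 252, 252, 252, 252, 252, 252, 252, 252, 252, 252, 252, 251, 251, 251, 251, 250, 249, 248, 247, 245, 241, 236, 230, 224, 218, 214, 214, 217, 223, 229, 236, 242, 246, 249, 251, 251, 252, 252, 252, 253, 253, 253, 253, 253, 253, 253, 253, 253, 253, 253, 253, 253, 253, 253, 253, 253]
```

View pics/side3.png

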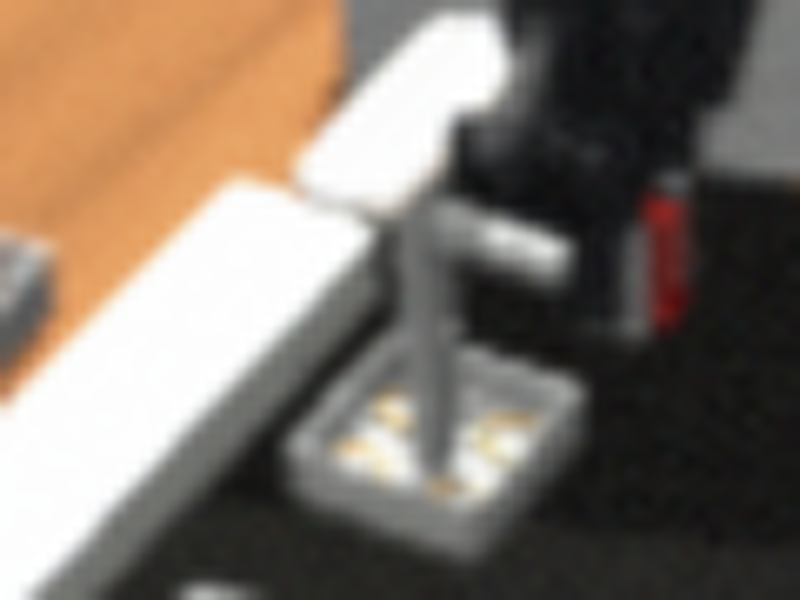

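```bash
python3 - <<'E'
from edge import *
im=np.mean([grab_frame("side")[0].astype(np.float32) for _ in range(4)],0);np.save("pics/s3avg.npy",im)
s0=np.load("pics/side0.npz")["im"].astype(np.float32)
Y=np.radians(3.8);M=[678,-157];x=np.arange(-34,34.1,.25)
def g(im,c,yaw,lo,hi,z,w,n=""):
    im3=np.repeat(im[:,:,:1],3,2)
    P=prof("side",im3,c,yaw,np.arange(lo,hi,1.),x,z);m=cv2.GaussianBlur(P.mean(0)[None],(0,0),2)[0];d=np.abs(np.gradient(m))
    o=[]
    for q in(w,-w):
        k=np.where(abs(x-q)<6)[0];k=k[(d[k]>.3*d[k].max())];o.append((d[k]*x[k]).sum()/d[k].sum())
    print(n,lo,hi,"back %.2f front %.2f mid %.2f width %.2f"%(o[0],o[1],sum(o)/2,o[0]-o[1]), "levels",m[::32].astype(int).tolist())
for lo,hi in((4,20),(20,40),(40,60)):g(im,M,Y,lo,hi,179,20,"rail")
for z in(174.9,173.9):
  for lo,hi in((-54,-42),(-42,-30),(-30,-18)):g(im,M,Y,lo,hi,z,16,"bar z%.1f"%z)
for lo,hi in((-30,-10),(-10,10),(10,30)):g(s0,[516,-316.5],np.radians(19.3),lo,hi,123,16,"bar0")
print(readout.observe()["tcp_pos"])
E
```

```text
rail 4 20 back 21.89 front -21.84 mid 0.02 width 43.73 levels [80, 95, 238, 252, 252, 252, 251, 176, 100]
rail 20 40 back 21.90 front -21.84 mid 0.03 width 43.74 levels [76, 119, 242, 252, 253, 252, 252, 177, 100]
rail 40 60 back 21.94 front -21.79 mid 0.08 width 43.73 levels [81, 120, 241, 253, 253, 252, 252, 177, 100]
bar z174.9 -54 -42 back 16.15 front -13.26 mid 1.45 width 29.41 levels [35, 70, 76, 216, 252, 251, 212, 87, 98]
bar z174.9 -42 -30 back 15.16 front -16.94 mid -0.89 width 32.11 levels [31, 36, 123, 249, 252, 250, 196, 90, 99]
bar z174.9 -30 -18 back 15.03 front -17.61 mid -1.29 width 32.64 levels [71, 77, 166, 249, 252, 250, 195, 100, 101]
bar z173.9 -54 -42 back 16.81 front -12.98 mid 1.92 width 29.78 levels [33, 67, 70, 207, 251, 251, 223, 87, 97]
bar z173.9 -42 -30 back 15.88 front -16.72 mid -0.42 width 32.60 levels [29, 33, 115, 247, 252, 251, 211, 91, 99]
bar z173.9 -30 -18 back 15.63 front -17.07 mid -0.72 width 32.71 levels [82, 84, 153, 247, 252, 250, 208, 101, 101]
bar0 -30 -10 back 14.88 front -16.48 mid -0.80 width 31.36 levels [73, 87, 137, 241, 245, 240, 184, 89, 83]
bar0 -10 10 back 14.61 front -16.79 mid -1.09 width 31.40 levels [76, 88, 145, 244, 246, 243, 183, 92, 89]
bar0 10 30 back 14.88 front -17.48 mid -1.30 width 32.35 levels [52, 55, 139, 243, 246, 242, 180, 71, 64]
[ 622.95925037 -215.73345876  131.48409171]
```

```bash
python3 - <<'E'
from edge import *
D=np.array([grab_frame("side")[1] for _ in range(4)]);d=np.median(D,0)
Y=np.radians(3.8);ey=np.array([-np.sin(Y),np.cos(Y)]);ex=np.array([np.cos(Y),np.sin(Y)]);M=np.array([678,-157])
def zz(c,yaw,S,X,z,dd):
    ey=np.array([-np.sin(yaw),np.cos(yaw)]);ex=np.array([np.cos(yaw),np.sin(yaw)])
    o=[]
    for a in S:
        for b in X:
            u,v=np.round(proj("side",[*(c+a*ey+b*ex),z])).astype(int);o.append([b,a,pt("side",u,v,dd[v,u])[2]])
    o=np.array(o);A=np.c_[np.ones(len(o)),o[:,:2]-[0,np.mean(S)]];k=np.linalg.lstsq(A,o[:,2],rcond=None)[0];print("z median %.2f fit z0 %.2f dz/dx %.4f dz/dy %.4f sd %.2f"%(np.median(o[:,2]),*k,np.std(o[:,2]-A@k)))
zz(M,Y,np.arange(8,80,3),np.arange(-14,15,2),179,d)
zz(M,Y,np.arange(-60,-16,2),np.arange(-7,11,2),174.9,d)
zz(np.array([516,-316.5]),np.radians(19.3),np.arange(-25,26,2),np.arange(-10,11,2),123,np.load("pics/side0.npz")["d"])
E
```

```text
z median 179.03 fit z0 179.06 dz/dx -0.0056 dz/dy 0.0042 sd 0.80
z median 173.10 fit z0 173.75 dz/dx -0.2366 dz/dy -0.0407 sd 5.52
z median 122.15 fit z0 122.03 dz/dx -0.0554 dz/dy -0.0126 sd 2.38
```

```bash
python3 -m handwheel '[[[0.03,-0.3,0],0,1],[[0.03,-0.6,0],0,1],[[0.03,-0.8,0],0,1],[[0.03,-0.9,0],0,1],[[0.03,-1,0],0,1],[[0.03,-1.1,0],0,1],[[0.03,-1.2,0],0,1],[[0.03,-1.3,0],0,1],[[0.03,-1.4,0],0,1],[[0.03,-1.5,0],0,1],[[0.03,-1.6,0],0,1]]'
```

```text
t: 5.95
tcp_pos: [622.2, -199.4, 131.5]
ee_rot: [[0.998, 0.067, -0.0], [0.067, -0.998, 0.0], [-0.0, -0.0, -1.0]]
wrist_force: [-0.2, 0.4, -1.9]
gripper_width: 11.1
grip_force: 58.5
```

```bash
python3 -m handwheel '[[[0,-0.1,0],0,1],[[0,-0.2,0],0,1],[[0,-0.3,0],0,1],[[0,-0.4,0],0,1],[[0,-0.5,0],0,1],[[0,-0.6,0],0,1]]';python3 -m handwheel '[[[0,-0.1,0],0,1],[[0,-0.2,0],0,1],[[0,-0.3,0],0,1],[[0,-0.4,0],0,1],[[0,-0.5,0],0,1],[[0,-0.6,0],0,1],[[0,-0.7,0],0,1],[[0,-0.8,0],0,1]]'; python3 - <<'E'
from h import *
im,d=grab_frame("side");cv2.imwrite("pics/side4.png",cv2.resize(im[140:185,265:325],(800,600),interpolation=cv2.INTER_CUBIC))
E
```

```text
t: 6.45
tcp_pos: [621.7, -193.6, 131.5]
ee_rot: [[0.998, 0.067, -0.0], [0.067, -0.998, -0.0], [-0.0, 0.0, -1.0]]
wrist_force: [-1.1, -1.0, -2.2]
gripper_width: 11.2
grip_force: 58.5
t: 7.12
tcp_pos: [621.0, -185.6, 131.4]
ee_rot: [[0.998, 0.067, -0.001], [0.067, -0.998, -0.0], [-0.001, 0.0, -1.0]]
wrist_force: [-2.3, -1.4, -1.7]
gripper_width: 11.0
grip_force: 58.5
```

View pics/side4.png

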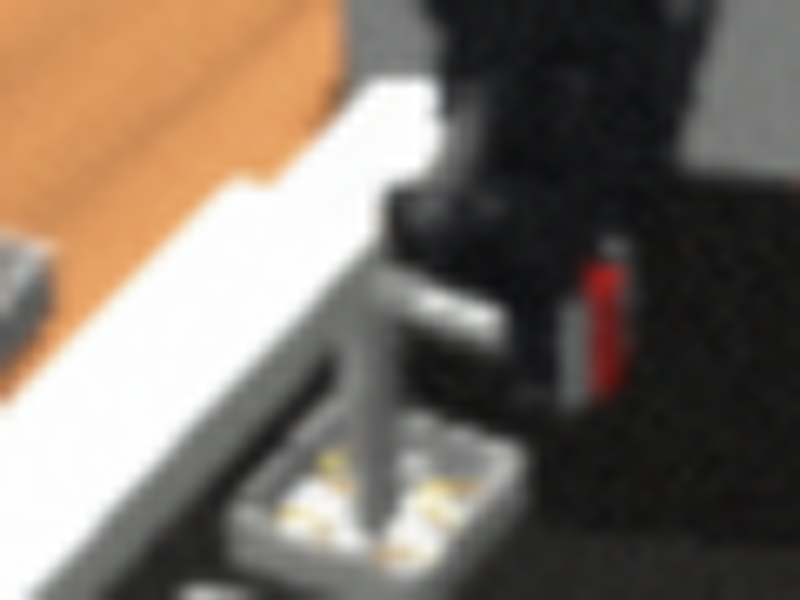

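The bar has entered about 13 mm. There is a slight force of −2 N along x, so I'll ease off 0.5 mm in −x while sliding in.

```bash
python3 -m handwheel '[[[-0.03,-0.1,0],0,1],[[-0.05,-0.2,0],0,1],[[-0.05,-0.3,0],0,1],[[-0.05,-0.4,0],0,1],[[-0.05,-0.6,0],0,1],[[-0.05,-0.8,0],0,1],[[-0.05,-1,0],0,1],[[-0.05,-1.2,0],0,1],[[-0.05,-1.4,0],0,1],[[-0.05,-1.5,0],0,1]]'; python3 -m handwheel '[[[0,-0.2,0],0,1],[[0,-0.4,0],0,1],[[0,-0.6,0],0,1],[[0,-0.8,0],0,1],[[0,-1,0],0,1],[[0,-1.2,0],0,1],[[0,-1.4,0],0,1],[[0,-1.5,0],0,1]]'
```

```text
t: 8.0
tcp_pos: [619.9, -170.1, 131.5]
ee_rot: [[0.998, 0.067, 0.0], [0.067, -0.998, 0.0], [0.0, -0.0, -1.0]]
wrist_force: [-0.6, 0.2, -1.3]
gripper_width: 11.3
grip_force: 58.5
t: 8.67
tcp_pos: [618.8, -155.3, 131.5]
ee_rot: [[0.998, 0.067, 0.0], [0.067, -0.998, 0.0], [0.0, -0.0, -1.0]]
wrist_force: [0.2, 0.3, -2.1]
gripper_width: 11.2
grip_force: 58.5
```

```bash
python3 -m handwheel '[[[0,-0.2,0],0,1],[[0,-0.4,0],0,1],[[0,-0.6,0],0,1],[[0,-0.8,0],0,1],[[0,-1,0],0,1],[[0,-1.2,0],0,1],[[0,-1.4,0],0,1],[[0,-1.6,0],0,1],[[0,-1.8,0],0,1],[[0,-2,0],0,1]]'; python3 -m handwheel '[[[0,-0.2,0],0,1],[[0,-0.4,0],0,1],[[0,-0.6,0],0,1],[[0,-0.8,0],0,1],[[0,-1,0],0,1],[[0,-1.2,0],0,1],[[0,-1.4,0],0,1],[[0,-1.6,0],0,1],[[0,-1.8,0],0,1],[[0,-2,0],0,1]]'
```

```text
t: 9.5
tcp_pos: [617.4, -135.5, 131.5]
ee_rot: [[0.998, 0.067, -0.0], [0.067, -0.998, 0.0], [-0.0, -0.0, -1.0]]
wrist_force: [0.2, 1.0, -2.2]
gripper_width: 11.5
grip_force: 58.5
t: 10.33
tcp_pos: [616.1, -115.5, 131.5]
ee_rot: [[0.998, 0.067, 0.0], [0.067, -0.998, -0.0], [0.0, 0.0, -1.0]]
wrist_force: [0.7, 0.0, -1.5]
gripper_width: 11.2
grip_force: 58.5
```

```bash
python3 -m handwheel '[[[0,-0.1,0.02],0,1],[[0,-0.2,0.04],0,1],[[0,-0.3,0.06],0,1],[[0,-0.4,0.08],0,1],[[0,-0.5,0.1],0,1],[[0,-0.6,0.1],0,1]]'; python3 -m handwheel '[[[0,-0.1,0],0,1],[[0,-0.2,0],0,1],[[0,-0.3,0],0,1],[[0,-0.4,0],0,1],[[0,-0.5,0],0,1],[[0,-0.6,0],0,1],[[0,-0.7,0],0,1],[[0,-0.8,0],0,1],[[0,-0.9,0],0,1],[[0,-1,0],0,1]]'
```

```text
t: 10.83
tcp_pos: [615.7, -109.7, 130.4]
ee_rot: [[0.998, 0.067, -0.0], [0.067, -0.998, 0.0], [-0.0, -0.0, -1.0]]
wrist_force: [0.6, 0.0, -1.8]
gripper_width: 11.2
grip_force: 58.5
t: 11.67
tcp_pos: [615.0, -99.7, 130.5]
ee_rot: [[0.998, 0.067, 0.0], [0.067, -0.998, -0.0], [0.0, 0.0, -1.0]]
wrist_force: [-0.3, 0.9, -1.7]
gripper_width: 11.3
grip_force: 58.5
```

```bash
python3 -m handwheel '[[[0,-0.1,0],0,1],[[0,-0.2,0],0,1],[[0,-0.3,0],0,1],[[0,-0.4,0],0,1],[[0,-0.5,0],0,1],[[0,-0.6,0],0,1],[[0,-0.7,0],0,1],[[0,-0.8,0],0,1],[[0,-0.9,0],0,1],[[0,-1,0],0,1],[[0,-1.1,0],0,1],[[0,-1.2,0],0,1],[[0,-1.3,0],0,1],[[0,-1.4,0],0,1],[[0,-1.5,0],0,1]]'; python3 -m handwheel '[[[0,-0.1,0],0,1],[[0,-0.2,0],0,1],[[0,-0.3,0],0,1],[[0,-0.4,0],0,1],[[0,-0.5,0],0,1],[[0,-0.6,0],0,1],[[0,-0.7,0],0,1],[[0,-0.8,0],0,1],[[0,-0.9,0],0,1],[[0,-1,0],0,1],[[0,-1.1,0],0,1],[[0,-1.2,0],0,1],[[0,-1.3,0],0,1],[[0,-1.4,0],0,1],[[0,-1.5,0],0,1]]'
```

```text
t: 12.92
tcp_pos: [614.0, -85.1, 130.5]
ee_rot: [[0.998, 0.066, -0.0], [0.066, -0.998, -0.001], [-0.0, 0.001, -1.0]]
wrist_force: [0.4, -1.9, -1.9]
gripper_width: 11.6
grip_force: 58.6
t: 14.17
tcp_pos: [613.0, -69.7, 130.5]
ee_rot: [[0.998, 0.067, -0.0], [0.067, -0.998, 0.0], [-0.0, -0.0, -1.0]]
wrist_force: [0.4, -3.2, -1.7]
gripper_width: 11.7
grip_force: 58.6
```

Both parked carriers are moving at about 3 N. From here I'll feel for the stop in 1.2 mm steps, going on only while the push stays under 7 N.

```bash
ok(){ tee /dev/stderr | awk -F'[][,]' '/wrist_force/{r=($3>-7)} END{exit !r}'; }
( python3 -m handwheel '[[[0,-0.03,0],0,1],[[0,-0.06,0],0,1],[[0,-0.09,0],0,1],[[0,-0.12,0],0,1]]' | ok &&
python3 -m handwheel '[[[0,-0.03,0],0,1],[[0,-0.06,0],0,1],[[0,-0.09,0],0,1],[[0,-0.12,0],0,1]]' | ok &&
python3 -m handwheel '[[[0,-0.03,0],0,1],[[0,-0.06,0],0,1],[[0,-0.09,0],0,1],[[0,-0.12,0],0,1]]' | ok &&
python3 -m handwheel '[[[0,-0.03,0],0,1],[[0,-0.06,0],0,1],[[0,-0.09,0],0,1],[[0,-0.12,0],0,1]]' | ok &&
python3 -m handwheel '[[[0,-0.03,0],0,1],[[0,-0.06,0],0,1],[[0,-0.09,0],0,1],[[0,-0.12,0],0,1]]' | ok &&
python3 -m handwheel '[[[0,-0.03,0],0,1],[[0,-0.06,0],0,1],[[0,-0.09,0],0,1],[[0,-0.12,0],0,1]]' | ok &&
python3 -m handwheel '[[[0,-0.03,0],0,1],[[0,-0.06,0],0,1],[[0,-0.09,0],0,1],[[0,-0.12,0],0,1]]' | ok &&
python3 -m handwheel '[[[0,-0.03,0],0,1],[[0,-0.06,0],0,1],[[0,-0.09,0],0,1],[[0,-0.12,0],0,1]]' | ok && echo free ) 2>&1 | grep -E 'tcp_pos|wrist|free|^t:'
```

```text
t: 14.5
tcp_pos: [612.9, -68.7, 130.5]
wrist_force: [0.3, -2.7, -1.8]
t: 14.83
tcp_pos: [612.9, -67.4, 130.5]
wrist_force: [-0.5, -3.6, -1.9]
t: 15.17
tcp_pos: [612.8, -66.2, 130.5]
wrist_force: [-0.7, -4.2, -2.2]
t: 15.5
tcp_pos: [612.7, -65.0, 130.5]
wrist_force: [0.8, -3.0, -2.1]
t: 15.83
tcp_pos: [612.6, -63.8, 130.5]
wrist_force: [0.3, -3.3, -2.6]
t: 16.17
tcp_pos: [612.6, -62.6, 130.5]
wrist_force: [0.4, -3.2, -2.1]
t: 16.5
tcp_pos: [612.5, -61.4, 130.5]
wrist_force: [-0.3, -2.7, -2.4]
t: 16.83
tcp_pos: [612.4, -60.2, 130.5]
wrist_force: [0.3, -4.1, -1.4]
free
```

```bash
ok(){ tee /dev/stderr | awk -F'[][,]' '/wrist_force/{r=($3>-7)} END{exit !r}'; }
( python3 -m handwheel '[[[0,-0.04,0],0,1],[[0,-0.08,0],0,1],[[0,-0.12,0],0,1],[[0,-0.16,0],0,1]]' | ok &&
python3 -m handwheel '[[[0,-0.04,0],0,1],[[0,-0.08,0],0,1],[[0,-0.12,0],0,1],[[0,-0.16,0],0,1]]' | ok &&
python3 -m handwheel '[[[0,-0.04,0],0,1],[[0,-0.08,0],0,1],[[0,-0.12,0],0,1],[[0,-0.16,0],0,1]]' | ok &&
python3 -m handwheel '[[[0,-0.04,0],0,1],[[0,-0.08,0],0,1],[[0,-0.12,0],0,1],[[0,-0.16,0],0,1]]' | ok &&
python3 -m handwheel '[[[0,-0.04,0],0,1],[[0,-0.08,0],0,1],[[0,-0.12,0],0,1],[[0,-0.16,0],0,1]]' | ok &&
python3 -m handwheel '[[[0,-0.04,0],0,1],[[0,-0.08,0],0,1],[[0,-0.12,0],0,1],[[0,-0.16,0],0,1]]' | ok &&
python3 -m handwheel '[[[0,-0.04,0],0,1],[[0,-0.08,0],0,1],[[0,-0.12,0],0,1],[[0,-0.16,0],0,1]]' | ok &&
python3 -m handwheel '[[[0,-0.04,0],0,1],[[0,-0.08,0],0,1],[[0,-0.12,0],0,1],[[0,-0.16,0],0,1]]' | ok &&
python3 -m handwheel '[[[0,-0.04,0],0,1],[[0,-0.08,0],0,1],[[0,-0.12,0],0,1],[[0,-0.16,0],0,1]]' | ok &&
python3 -m handwheel '[[[0,-0.04,0],0,1],[[0,-0.08,0],0,1],[[0,-0.12,0],0,1],[[0,-0.16,0],0,1]]' | ok &&
python3 -m handwheel '[[[0,-0.04,0],0,1],[[0,-0.08,0],0,1],[[0,-0.12,0],0,1],[[0,-0.16,0],0,1]]' | ok &&
python3 -m handwheel '[[[0,-0.04,0],0,1],[[0,-0.08,0],0,1],[[0,-0.12,0],0,1],[[0,-0.16,0],0,1]]' | ok && echo free ) 2>&1 | grep -E 'tcp_pos|wrist|free|^t:' | tail -12
```

```text
tcp_pos: [611.4, -45.8, 130.5]
wrist_force: [0.6, -3.4, -2.2]
t: 20.17
tcp_pos: [611.3, -44.3, 130.5]
wrist_force: [0.1, -2.8, -1.5]
t: 20.5
tcp_pos: [611.2, -42.6, 130.5]
wrist_force: [0.5, -3.2, -1.2]
t: 20.83
tcp_pos: [611.1, -41.0, 130.5]
wrist_force: [-1.3, -2.8, -1.9]
free
```

```bash
ok(){ tee /dev/stderr | awk -F'[][,]' '/wrist_force/{r=($3>-7)} END{exit !r}'; }
( python3 -m handwheel '[[[0,-0.04,0],0,1],[[0,-0.08,0],0,1],[[0,-0.12,0],0,1],[[0,-0.16,0],0,1]]' | ok &&
python3 -m handwheel '[[[0,-0.04,0],0,1],[[0,-0.08,0],0,1],[[0,-0.12,0],0,1],[[0,-0.16,0],0,1]]' | ok &&
python3 -m handwheel '[[[0,-0.04,0],0,1],[[0,-0.08,0],0,1],[[0,-0.12,0],0,1],[[0,-0.16,0],0,1]]' | ok &&
python3 -m handwheel '[[[0,-0.04,0],0,1],[[0,-0.08,0],0,1],[[0,-0.12,0],0,1],[[0,-0.16,0],0,1]]' | ok &&
python3 -m handwheel '[[[0,-0.04,0],0,1],[[0,-0.08,0],0,1],[[0,-0.12,0],0,1],[[0,-0.16,0],0,1]]' | ok &&
python3 -m handwheel '[[[0,-0.04,0],0,1],[[0,-0.08,0],0,1],[[0,-0.12,0],0,1],[[0,-0.16,0],0,1]]' | ok &&
python3 -m handwheel '[[[0,-0.04,0],0,1],[[0,-0.08,0],0,1],[[0,-0.12,0],0,1],[[0,-0.16,0],0,1]]' | ok &&
python3 -m handwheel '[[[0,-0.04,0],0,1],[[0,-0.08,0],0,1],[[0,-0.12,0],0,1],[[0,-0.16,0],0,1]]' | ok &&
python3 -m handwheel '[[[0,-0.04,0],0,1],[[0,-0.08,0],0,1],[[0,-0.12,0],0,1],[[0,-0.16,0],0,1]]' | ok &&
python3 -m handwheel '[[[0,-0.04,0],0,1],[[0,-0.08,0],0,1],[[0,-0.12,0],0,1],[[0,-0.16,0],0,1]]' | ok &&
python3 -m handwheel '[[[0,-0.04,0],0,1],[[0,-0.08,0],0,1],[[0,-0.12,0],0,1],[[0,-0.16,0],0,1]]' | ok &&
python3 -m handwheel '[[[0,-0.04,0],0,1],[[0,-0.08,0],0,1],[[0,-0.12,0],0,1],[[0,-0.16,0],0,1]]' | ok && echo free ) 2>&1 | grep -E 'tcp_pos|wrist|free|^t:' | tail -12; python3 -c "
from h import *;print(readout.observe()['joints'])"
```

```text
t: 21.17
tcp_pos: [611.0, -39.5, 130.5]
wrist_force: [-0.0, -3.1, -2.0]
t: 21.5
tcp_pos: [610.8, -38.8, 130.5]
wrist_force: [-0.5, -6.2, -1.6]
t: 21.83
tcp_pos: [610.7, -38.6, 130.6]
wrist_force: [-1.1, -10.1, -1.8]
[-0.18140485  0.51811441 -0.16481828  0.88738115 -0.00451181  2.89579605]
```

The row stopped at y ≈ −38.7 and the force is climbing. I'll press to about 12 N and hold.

```bash
python3 -m handwheel '[[[0,-0.03,0],0,1],[[0,-0.06,0],0,1],[[0,-0.06,0],0,1],[[0,-0.06,0],0,1],[[0,-0.06,0],0,1],[[0,-0.06,0],0,1]]'
```

```text
t: 22.33
tcp_pos: [610.7, -38.5, 130.7]
ee_rot: [[0.998, 0.064, -0.0], [0.064, -0.998, -0.005], [-0.001, 0.005, -1.0]]
wrist_force: [-1.8, -10.5, -1.5]
gripper_width: 11.3
grip_force: 59.1
```

```bash
python3 -m handwheel '[[[0,-0.03,0],0,1],[[0,-0.06,0],0,1],[[0,-0.06,0],0,1],[[0,-0.06,0],0,1],[[0,-0.06,0],0,1],[[0,-0.06,0],0,1],[[0,-0.06,0],0,1],[[0,-0.06,0],0,1],[[0,-0.06,0],0,1],[[0,-0.06,0],0,1],[[0,-0.06,0],0,1],[[0,-0.06,0],0,1],[[0,-0.06,0],0,1],[[0,-0.06,0],0,1],[[0,-0.06,0],0,1],[[0,-0.06,0],0,1]]'
```

```text
t: 23.67
tcp_pos: [610.6, -38.4, 130.7]
ee_rot: [[0.998, 0.063, -0.0], [0.063, -0.998, -0.006], [-0.001, 0.006, -1.0]]
wrist_force: [-1.2, -12.2, -2.0]
gripper_width: 11.3
grip_force: 59.2
```

```bash
python3 -m handwheel '[[[0,0.04,0.02],0,1],[[0,0.08,0.04],0,1],[[0,0.12,0.05],0,1],[[0,0.16,0.06],0,1],[[0,0.16,0.06],0,1]]'
```

```text
t: 24.08
tcp_pos: [610.9, -38.7, 130.3]
ee_rot: [[0.998, 0.065, 0.0], [0.065, -0.998, -0.003], [-0.0, 0.003, -1.0]]
wrist_force: [-1.5, -8.7, 0.0]
gripper_width: 11.1
grip_force: 59.2
```

```bash
python3 -m handwheel '[[[0,0.04,0],0,1],[[0,0.08,0],0,1],[[0,0.1,0],0,1],[[0,0.1,0],0,1]]'; python3 -m handwheel '[[[0,0,0],0,0.6],[[0,0,0],0,0.4],[[0,0,0],0,0.2],[[0,0,0],0,0],[[0,0,0],0,0],[[0,0,0],0,0],[[0,0,0],0,0],[[0,0,0],0,0]]'
```

```text
t: 24.42
tcp_pos: [610.9, -38.8, 130.3]
ee_rot: [[0.998, 0.065, 0.0], [0.065, -0.998, -0.002], [0.0, 0.002, -1.0]]
wrist_force: [-1.2, -5.9, 0.3]
gripper_width: 11.2
grip_force: 59.1
t: 25.08
tcp_pos: [610.9, -37.6, 129.9]
ee_rot: [[0.998, 0.067, 0.0], [0.067, -0.998, 0.0], [0.0, -0.0, -1.0]]
wrist_force: [-0.2, -0.2, 0.4]
gripper_width: 42.2
grip_force: 0.0
```

Released. Next I'll retreat along −x, lift and check.

```bash
python3 -m handwheel '[[[-0.5,0,0],0,0],[[-1.5,0,0],0,0],[[-3,0,0],0,0],[[-4.5,0,0],0,0],[[-6,0,0],0,0],[[-8,0,-1],0,0],[[-10,2,-3],0,0],[[-12,5,-5],0,0],[[-13,8,-7],0,0],[[-14,11,-9],0,0],[[-15,14,-9],0,0],[[-15,17,-9],0,0],[[-15,20,-9],0,0],[[-15,23,-9],0,0],[[-15,23,-9],0,0],[[-15,23,-9],0,0]]'; python3 - <<'E'
from h import *
im,d=grab_frame("side");cv2.imwrite("pics/side5.png",cv2.resize(im[150:280,195:320],(577,600),interpolation=cv2.INTER_CUBIC))
P,c,uv=cloud("side",im,d,(200,150,310,260))
hsv=cv2.cvtColor(im,cv2.COLOR_BGR2HSV)
for nm,m in(("blue",(c[:,0]>110)&(c[:,2]<70)&(c[:,1]<110)),("red",(c[:,2]>110)&(c[:,1]<70)&(c[:,0]<70))):
    mm=np.zeros((400,640),np.uint8);mm[uv[m][:,1],uv[m][:,0]]=255
    n,l,st,ce=cv2.connectedComponentsWithStats(mm)
    for i in range(1,n):
        if st[i,4]>8:
            k=m&(l[uv[:,1],uv[:,0]]==i);print(nm,st[i,4],ce[i].round(1),np.median(P[k],0).round(1),onz("side",*ce[i],147).round(1))
E
```

```text
t: 26.42
tcp_pos: [476.1, -278.3, 219.6]
ee_rot: [[0.998, 0.064, -0.0], [0.064, -0.998, 0.0], [-0.0, -0.0, -1.0]]
wrist_force: [-0.7, 0.8, 0.8]
gripper_width: 42.7
grip_force: 0.0
blue 40 [268.3 207.8] [599.9  47.4 150.8] [603.1  44.8 147. ]
blue 39 [252.5 225.7] [594.6 126.8 149.6] [597.  124.9 147. ]
red 49 [283.1 191.3] [606.4 -32.5 149.4] [608.5 -35.7 147. ]
```

View pics/side5.png

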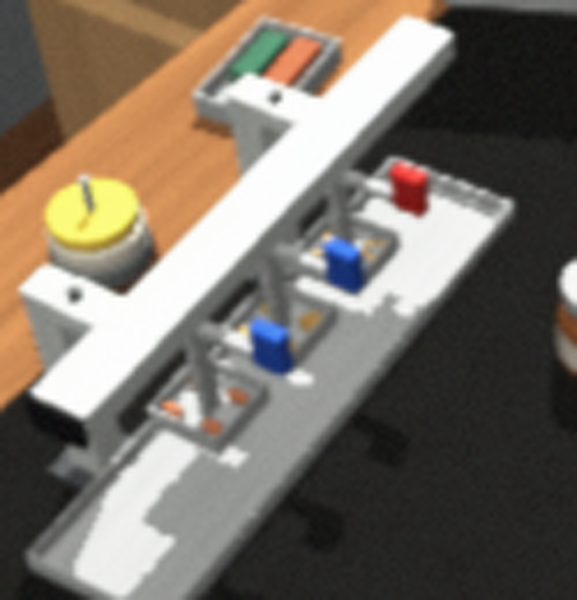

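All three carriers hang upright, with the red grip at crop (410,188) and the blue ones at (344,264) and (271,345). Measured grip spacings are about 80.7 and 80.3 mm, so they are touching. I'll hand it in.

```bash
python3 -c "
from bench import ticket;print(ticket.sign_off())"
```

```text
the job is handed in; nothing more can be done
None
```

The loose carrier is in the rail and the row was held against the stop at about 12 N for over a second, then released; the three carriers hang about 80 mm apart (touching), and the job was handed in at about 26.5 s.

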